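Clamp the cheese block for the cut

ROBOT

A 6-joint arm with a two-finger parallel gripper is mounted at the origin on the work surface. World frame = base frame: x ahead of the robot, y to its left, z up, the work surface at z = 0. Lengths are in m, angles in degrees, forces in N, time in s.
With the tool pointing down it reaches from about 0.3 to 0.825 m from the base axis. Payload 5.4 kg.
Tool frame: the origin (TCP) lies at the centre of the arm's flange, where the gripper is bolted on; the fingertips stand 190 mm ahead of it and the grasp point (between the pads) lies ahead of it (r.grip_point_offset is the x of the grasp point in the tool frame, in m); x points along the fingers, z is the direction in which the jaws open and shut, and the axes are right-handed (so a half turn about x gives the same grasp; the last joint's range is limited). The gripper opens to 92 mm and grips with 3 to 60 N. Pads are 20 mm wide; open, the fingers measure 128 mm over their backs; the gripper's body (75 mm by 189 mm) begins 69 mm behind the grasp point.
Start: joints at [-78.558, 9.076, 91.501, -0, 79.423, -12.038], TCP at [0.229, -0.527, 0.405] pointing down, gripper open.
Joint ranges: [-166.64, 166.64], [-54.1, 131.32], [10.49, 154.53], [-73.88, 253.88], [9.74, 151.15], [-171.62, 171.62]. Speed limits (degrees/s): [147.25, 147.25, 180, 180, 180, 180].

INTERFACE

Orientations are given as [roll, pitch, yaw] about the fixed x, y, z axes, in that order (R = Rz(yaw) Ry(pitch) Rx(roll)).
In Python, from rig import r gives the robot as it stands. The module is installed in compiled form; this text tells all that it offers.
- The arm moves only by the tool carry_out, never from a script. Its arguments are lists of equal length, an entry for each row: "translation": the shift along the tool's x, y, z in cm, a list of three; "twist": the turn about the tool's x in rad; "fingers": the closure, from 0 (fully open) to 1 (shut). In form: {"translation": [[tx, ty, tz], ...], "twist": [twist, ...], "fingers": [fingers, ...]}. A call has exactly 10 rows; each row shifts and turns the commanded pose from where the row before left it, along the tool's axes as they then stand; what a row does not reach is not made up. A row lasts 1/12 s, in which the tool goes at most 41.7 mm and 7.16 degrees, less where a joint would pass 70% of its speed; a pose out of reach is approached as far as the arm can. A call with a gripper value outside its range is refused whole. The fingers move at their own pace and stop on an object; "newtons" is the grip in N (left out, the last holds). Time passes only in rows, so rows that do not move let the fingers close, or fill a call up. It gives the time, the measured TCP pose, the force and the opening at its end, in the units of the state.
- r.get_state(): the state, without advancing time (a new reading comes with each control period).
- r.snapshot(name): name is "scene" or "top"; returns a dict with "img" (420x560x3 uint8, red, green, blue), "vertical_fov" (degrees; the focal length in pixels is half the picture's height over the tangent of half this angle, whatever the lens; pixels are square), "cx", "cy" (the principal point, pixels), "xyz" and "attitude" of the camera in the world. Camera axes: x right, y down, z forward; pixel columns grow to the right and rows downward; lengths in m; the calibration is good to about 2 mm. A picture is of the moment at which its call begins. There is no depth.
- r.hand_in(): hands the job in, once; it reports no verdict.
The state is a dict: "clock": time; "q": joint angles; "qd": joint speeds; "joint_torque": joint torques, N m; "position": TCP position; "eef_rot": TCP orientation; "force": force on the tool from outside, world axes, zero at the start; "ft_torque": the same for the moment, N m; "gripper_width": finger opening in m.
Only numpy, scipy, OpenCV 4.12 (cv2) and the standard library are available. Lean on these libraries where they do the work, as an engineer would, in place of code of your own. Each camera call takes 0.05 s, during which the arm holds its last target. There are 200 camera calls.

TASK

Get the block of hard cheese on the cutting board gripped in the one-hand trigger clamp, ready for the two-handled knife: first bring the clamp's moving head along its bar until its soft pad stands about 15 mm short of the cheese, then pump the trigger (squeeze it in, let it out, squeeze again) until the pad has pushed the cheese against the fixed jaw and is itself pressed in by about 6 mm, a firm hold that does not crush the cheese. Finish while holding: keep the trigger squeezed at that pressure and do not let go, and leave everything else on the counter where it is.

Things in the scene. Friction and masses are not known exactly. Their poses are not given: they have to be found in the camera images.
- board: white plastic cutting board, 300 x 440 x 20 mm, screwed down; the clamp lies flat on it. Origin: centre of its underside. y: along the clamp's bar, in the closing direction (towards the fixed jaw); x: away from the robot, the side on which the jaws and the cheese are; z up
- head: moving head of the black one-hand bar clamp (sleeve, jaw, pistol grip). Origin: on the bar's centre line, 55 mm above the table, level in y with the free pad's face; axes as the board's. Sleeve: y -76 to -18, x -17 to 43, up to 17 mm above the origin, and a release tab on it up to 25 mm (not needed). About 5 N push it forward at any time; the ratchet stops it going back (3.2 mm play)
- trigger: grey trigger, a lever 12 mm wide and 22 mm thick (11 mm up and down from the bar's height), in front (+y) of the pistol grip, from the sleeve out to 84 mm from the bar. Origin: its pivot, 34 mm to +x and 38 mm to -y of the head's origin. Beside grip_mid its front face is 26 mm to +y at rest and swings up to about 19 mm towards the grip
- grip_mid (a point): on the head, half-way between the back of the pistol grip and the front of the unsqueezed trigger (26 mm to either side along y), at mid thickness, 55 mm above the table: pinch both here from above. Grip: 18 mm wide in y, 26 mm thick, from the sleeve to 53 mm beyond this point in -x. Axes as the head's; free room around and 35 mm down to the board
- head_slide (a joint): place of the head on its bar, m, 0 (fully open) to 0.113, growing as the jaw closes. At 0 the pad's face is 205 mm from the fixed jaw's face
- trigger_pull (a joint): trigger angle, rad: 0 let out (returns by spring, 2 to 5 N at the fingers) to 0.21 fully squeezed. A full squeeze draws the head on by about 6 mm (two 3.2 mm teeth; one when it presses hard); up to the first third is lost until a tooth is caught, then the head moves about half as far as the fingers close. Let out, the head stays or falls back by a tooth or less
- pad_squash (a joint): how far the soft pad is pressed in, m, 0 (free) to 0.014 (flat, solid); it presses with 2 N per mm
- jaw_pad: dark soft rubber pad on the moving jaw, 70 mm (x) x 18 mm (y) x 50 mm high. Origin: centre of its face (the face towards the cheese), 60 mm to +x of the bar; axes as the head's
- fixed_jaw: fixed jaw at the +y end of the bar. Origin: on the bar's centre line, in the plane of its pad's face; axes as the board's
- cheese: block of hard yellow cheese with a brown rind on its far side, 80 mm (x) x 110 mm (y) x 70 mm high, about 0.6 kg, lying loose on the board between the jaws, 2 to 7 mm from the fixed one. Origin: centre of its underside, axes nearly the board's
- cheese_near (a point): centre of the cheese's end face that looks to the moving pad (at y = -55 mm from its middle, 35 mm up)
- big_knife: two-handled cheese knife, steel blade 46 x 250 mm with black handles, 400 mm long, lying on the far strip of the board; leave alone
- goat_cheese: small round white cheese, 56 mm across, 32 mm high, on the board; leave alone
- wedge: wedge of pale cheese, 140 x 75 x 55 mm, on the table; leave alone
- honey: jar of honey, 68 mm across, 95 mm high; leave alone
- camembert: round wooden cheese box, 115 mm across, 34 mm high; leave alone
- paring: small black-handled knife, 240 mm long, on the table; leave alone
- tag_holder: price-card holder, black foot 40 x 60 mm with a blank white card, 61 mm high; leave alone

How it is judged (in metres and radians):
On the way, in this order (a step that is already met when the one before it is completed fails the run):
1. the head has been brought along the bar until its pad stands 8 to 25 mm short of the cheese, trigger let out, pad not touching (y of cheese_near in the frame of jaw_pad between 0.008 and 0.025 m and value of joint trigger_pull below 0.05 rad and contact force between jaw_pad and cheese below 0.5 N), for 0.2 s.
2. the trigger has been squeezed in while the pad still stood clear of the cheese (value of joint trigger_pull above 0.12 rad and contact force between jaw_pad and cheese below 0.5 N), for 0.02 s.
3. the trigger has been let out again for the next squeeze (value of joint trigger_pull below 0.05 rad), for 0.05 s.
At the end, for the whole second after the job is handed in: the soft pad presses the cheese with 6 to 24 N (pad pressed in 3 to 12 mm) against the fixed jaw (more than 1 N there), the cheese is upright, at rest and within 20 mm of where it lay, and the fingers still hold the trigger squeezed (more than 0.03 rad, more than 1 N on it) (contact force between jaw_pad and cheese between 6 and 24 N and contact force between cheese and fixed_jaw above 1 N and value of joint trigger_pull above 0.03 rad and contact force between the fingers and trigger above 1 N and angle between cheese's own z axis and vertical below 0.1 rad and linear speed of cheese below 0.01 m/s and distance of cheese from where it was at the start of the episode below 0.02 m); the arm keeps its last pose, push and grip.
It fails at once if the cheese is crushed: the pad presses it with more than 30 N (contact force between jaw_pad and cheese above 30 N).
It fails at once if something else on the counter is moved by more than 20 mm (distance of any of big_knife, goat_cheese, wedge, honey, camembert, paring, tag_holder from where it was at the start of the episode above 0.02 m).
It also fails if it takes over 56 s, if anything falls off the work surface, if the arm or the gripper's body presses on something with over 40 N, if the wrist force passes 120 N, or if a joint passes its speed limit or range.

## Working session

There is one attempt and no reset: what is moved stays moved. The work goes in short steps, Python scripts to look and compute and a tool call to move; the robot and the scene stay as the last step left them, time stands still between calls to the robot, and variables do not carry over. Pictures are saved under pics/ and viewed, about 8 in all and at most 12, crops included, and the job is handed in when it is done.

Besides the shell and the picture viewer there is one more tool, called as a command line: name --pt "numbers of a row" for each row, then --argument value for the rest. carry_out: Moves the arm, as the interface text tells. Its arguments: {"type":"object","properties":{"translation":{"type":"array"},"twist":{"type":"array"},"fingers":{"type":"array"},"newtons":{"type":"number"}},"required":["translation","twist","fingers"]}

```bash
mkdir -p pics; cat > h.py <<'E'
from rig import r
import numpy as np, cv2
from scipy.spatial.transform import Rotation as R
def snap(n):
    s=r.snapshot(n); return s
def ray(s,u,v):
    f=s["img"].shape[0]/2/np.tan(np.radians(s["vertical_fov"]/2))
    d=np.array([(u-s["cx"])/f,(v-s["cy"])/f,1.0])
    return np.array(s["xyz"]),R.from_euler("xyz",s["attitude"],degrees=True).as_matrix()@d
def on(s,u,v,z):
    o,d=ray(s,u,v); return o+d*(z-o[2])/d[2]
E
python3 - <<'E'
from h import *
print(r.get_state(), r.grip_point_offset)
for n in("scene","top"):
    s=snap(n); print({k:v for k,v in s.items() if k!="img"})
    cv2.imwrite(f"pics/{n}0.png",cv2.resize(s["img"][:,:,::-1],(800,600),interpolation=cv2.INTER_CUBIC))
    np.save(n+"0.npy",s)
E
```

```text
{'clock': 0.0, 'q': array([-7.85564686e+01,  9.11215314e+00,  9.15715423e+01, -3.06742490e-04,
        7.94240799e+01, -1.20394863e+01]), 'qd': array([0.03066446, 0.0281731 , 0.05570506, 0.06830903, 0.05058957,
       0.08661873]), 'joint_torque': array([-1.06954263e-03, -3.85573447e+01, -3.22107339e+01,  7.00574624e-02,
        3.79859260e-02, -1.67897733e-04]), 'position': array([ 0.22903249, -0.52711236,  0.40372899]), 'eef_rot': array([168.12075784,  89.89222426, 101.60383208]), 'force': array([-0.05951377, -0.32806587, -0.27387537]), 'ft_torque': array([0.02289711, 0.00038642, 0.01320116]), 'gripper_width': 0.09202585812454514} 0.1714
{'vertical_fov': 48.133985095968484, 'cx': 285.94212590347314, 'cy': 204.7779019237871, 'xyz': array([1.19832534, 0.40477888, 1.25459453]), 'attitude': array([-146.82224663,   -0.49996313,  121.10978638])}
{'vertical_fov': 48.309559796085104, 'cx': 279.8543904480486, 'cy': 207.01163066415197, 'xyz': array([0.27828505, 0.01970987, 1.56425196]), 'attitude': array([-1.69391957e+02, -1.52412855e-01, -8.99077317e+01])}
```

View pics/top0.png

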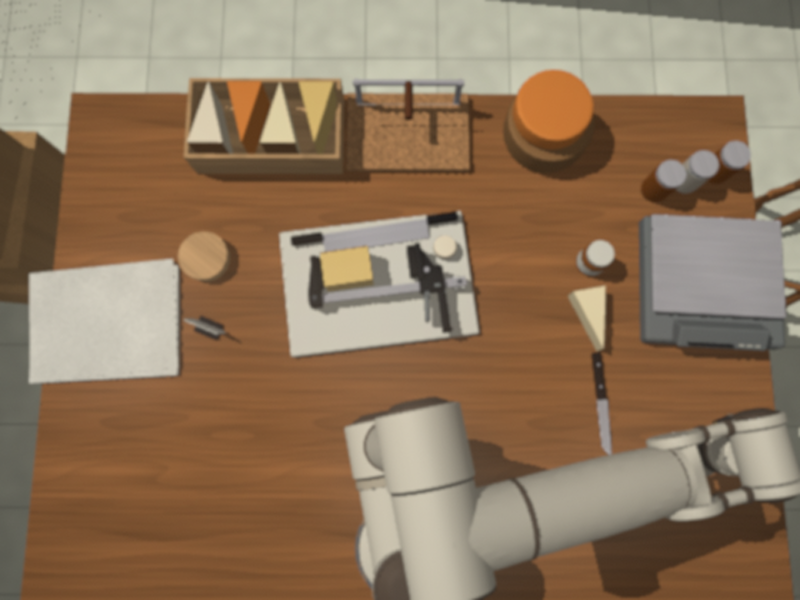

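View pics/scene0.png

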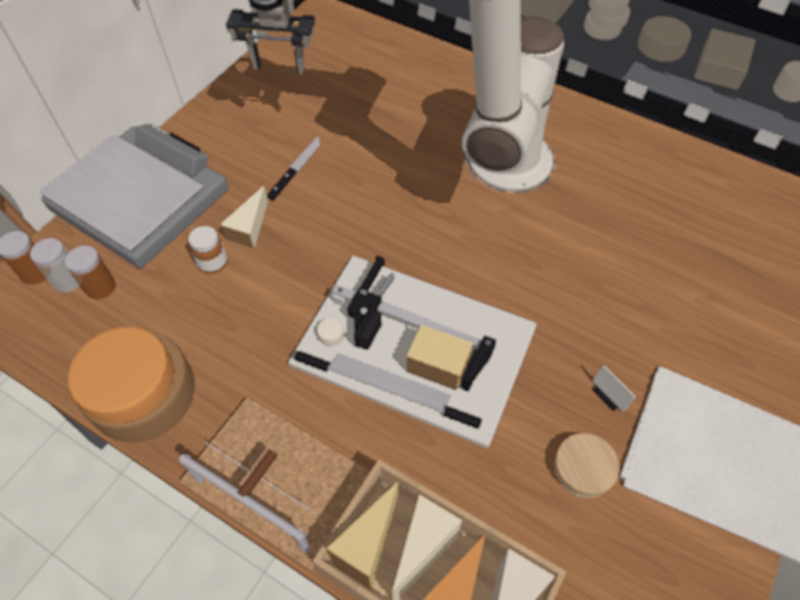

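The top view shows the board at about (280-480, 212-355), cheese at (346,267), fixed jaw on the left at (316,282), head at (430,270), and the grip and trigger running down to (445,330) and (430,315). Next I'll measure the board and zoom in on the clamp.

```bash
python3 - <<'E'
from h import *
s=np.load("top0.npy",allow_pickle=True).item(); im=s["img"]
x0,y0,x1,y1=190,140,342,254
c=cv2.resize(im[y0:y1,x0:x1],None,fx=5.2,fy=5.2,interpolation=cv2.INTER_CUBIC)
cv2.imwrite("pics/crop_top.png",c[:,:,::-1])
hsv=cv2.cvtColor(im,cv2.COLOR_RGB2HSV)
m=((hsv[...,1]<60)&(hsv[...,2]>120)).astype(np.uint8); m2=np.zeros_like(m); m2[140:254,190:342]=m[140:254,190:342]
pts=np.argwhere(m2)[:,::-1].astype(np.float32)
rect=cv2.minAreaRect(cv2.convexHull(pts)); print(rect)
P=[on(s,*p,0.02)[:2] for p in cv2.boxPoints(rect)]; print(np.round(P,4), np.mean(P,0)); P=np.array(P)
for i in range(4):
    d=P[(i+1)%4]-P[i]; print(np.linalg.norm(d),np.degrees(np.arctan2(d[1],d[0])))
# yellow cheese
m=((hsv[...,0]>18)&(hsv[...,0]<32)&(hsv[...,1]>80)&(hsv[...,2]>150)).astype(np.uint8); m3=np.zeros_like(m); m3[160:210,215:270]=m[160:210,215:270]
pts=np.argwhere(m3)[:,::-1].astype(np.float32); rect=cv2.minAreaRect(pts);print(rect)
P=np.array([on(s,*p,0.09)[:2] for p in cv2.boxPoints(rect)]);print(np.round(P,4),P.mean(0))
E
```

```text
((263.8153991699219, 198.02310180664062), (87.81658935546875, 132.5931396484375), 82.87498474121094)
[[ 0.7209  0.3143]
 [ 0.7805 -0.136 ]
 [ 0.4788 -0.1674]
 [ 0.4234  0.2677]] [0.60091311 0.06964623]
0.4541608543760658 -82.45141399493086
0.303331872012346 -174.05549978632067
0.4385775409539979 97.26291423160079
0.30110996478890656 8.899259710801825
((242.0699920654297, 185.989990234375), (23.758790969848633, 34.36539077758789), 81.8698959350586)
[[0.6541 0.1995]
 [0.6706 0.0894]
 [0.5926 0.0777]
 [0.5764 0.1868]] [0.62341203 0.13834122]
```

View pics/crop_top.png

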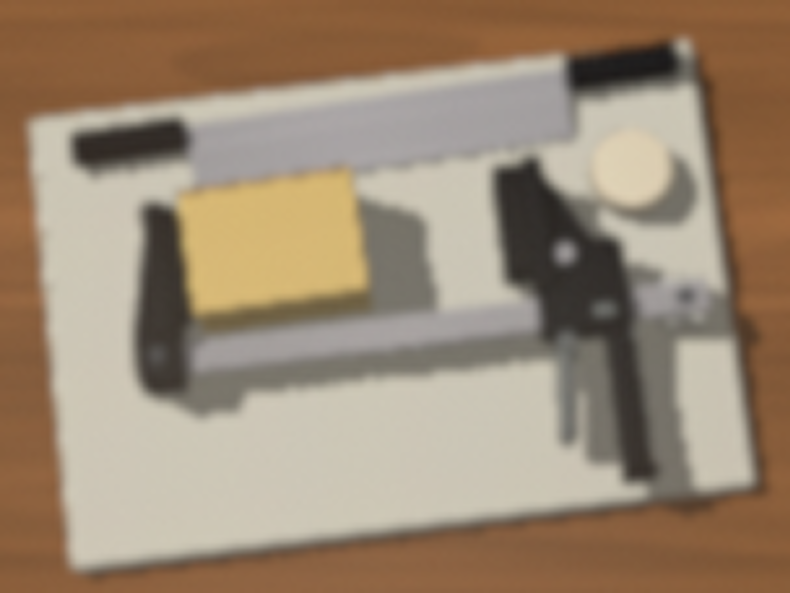

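The crop shows the pistol grip from about (620,335) to (640,475) and the trigger from (567,335) to (567,440). The pad face edge is at x≈503, the cheese's near edge runs from (350,168) to (367,295), and the bar from (200,353) to (530,320).

```bash
python3 - <<'E'
from h import *
s=np.load("top0.npy",allow_pickle=True).item()
C=lambda u,v,z: on(s,190+(u+.5)/5.2-.5,140+(v+.5)/5.2-.5,z)[:2]
a,b=C(200,353,.062),C(530,320,.062); d=b-a; yaw=np.degrees(np.arctan2(-d[1],-d[0]))-90; print("bar yaw",yaw)
th=np.radians(7.4); X=np.array([np.cos(th),np.sin(th)]); Y=np.array([-X[1],X[0]])
o=(a+b)/2
f=lambda n,u,v,z:print(n,np.round(C(u,v,z),4),"bar-frame mm",np.round(1e3*np.array([(C(u,v,z)-o)@X,(C(u,v,z)-o)@Y]),1))
f("padface",503,220,.08);f("cheese",358,225,.09);f("cheese far",185,250,.09)
f("gripend L",626,478,.068);f("gripend R",654,475,.068);f("grip L mid",620,400,.068);f("grip R mid",642,400,.068)
f("trig L",558,400,.066);f("trig R",577,400,.066);f("trig end",567,443,.066);f("sleeveR",622,290,.072);f("sleeveL",540,300,.072)
f("fixjaw",183,285,.08)
st=r.get_state(); print(R.from_euler("xyz",st["eef_rot"],degrees=True).as_matrix())
E
```

```text
bar yaw 5.942175811269749
padface [ 0.6395 -0.0047] bar-frame mm [ 59.3 -94.8]
cheese [0.6337 0.0856] bar-frame mm [65.2 -4.4]
cheese far [0.6175 0.1928] bar-frame mm [ 62.9 104. ]
gripend L [ 0.4784 -0.081 ] bar-frame mm [-110.3 -149.6]
gripend R [ 0.4804 -0.0983] bar-frame mm [-110.6 -167.1]
grip L mid [ 0.5274 -0.0777] bar-frame mm [ -61.3 -152.7]
grip R mid [ 0.5274 -0.0914] bar-frame mm [ -63.  -166.3]
trig L [ 0.5276 -0.0392] bar-frame mm [ -56.1 -114.5]
trig R [ 0.5277 -0.051 ] bar-frame mm [ -57.6 -126.2]
trig end [ 0.5006 -0.0446] bar-frame mm [ -83.6 -116.4]
sleeveR [ 0.5966 -0.0794] bar-frame mm [   7.1 -163.3]
sleeveL [ 0.5901 -0.028 ] bar-frame mm [   7.3 -111.4]
fixjaw [0.5975 0.1947] bar-frame mm [ 43.3 108.4]
[[-3.15171810e-04  9.17183865e-01  3.98464124e-01]
 [ 1.58794519e-03  3.98464100e-01 -9.17182555e-01]
 [-9.99998690e-01  3.43669103e-04 -1.58202236e-03]]
```

carry_out --pt "0 0 0" --pt "0 0 0" --pt "0 0 0" --pt "0 2.4 -2.8" --pt "0 2.4 -2.8" --pt "0 2.4 -2.8" --pt "0 2.4 -2.8" --pt "0 2.4 -2.8" --pt "0 2.4 -2.8" --pt "0 2.4 -2.8" --twist '[0.093,0.093,0.093,0,0,0,0,0,0,0]' --fingers '[0,0,0,0,0,0,0,0,0,0]' --newtons 8

```text
clock: 0.93
position: [0.3706, -0.3094, 0.4043]
eef_rot: [-158.5, 90.0, 118.9]
force: [0.7, -0.3, -0.2]
gripper_width: 0.0922
```

carry_out --pt "0 2.4 -2.8" --pt "0 2.4 -2.8" --pt "0 2.4 -2.8" --pt "0 2.4 -2.8" --pt "0 2.4 -2.8" --pt "0 2.4 -2.8" --pt "0 2.4 -2.8" --pt "0 1.0 -1.2" --pt "0 0 0" --pt "0 0 0" --twist '[0,0,0,0,0,0,0,0,0,0]' --fingers '[0,0,0,0,0,0,0,0,0,0]'

```text
clock: 1.77
position: [0.5194, -0.0812, 0.4042]
eef_rot: [-96.5, 89.9, -178.9]
force: [0.0, 0.6, -0.4]
gripper_width: 0.0918
```

carry_out --pt "1.5 0.4 -0.5" --pt "1.5 0.4 -0.5" --pt "1.5 0.4 -0.5" --pt "1.5 0 0" --pt "1.5 0 0" --pt "1.5 0 0" --pt "1.0 0 0" --pt "0 0 0" --pt "0 0 0" --pt "0 0 0" --twist '[0,0,0,0,0,0,0,0,0,0]' --fingers '[0,0,0,0,0,0,0,0,0,0]'

```text
clock: 2.6
position: [0.5296, -0.0659, 0.3057]
eef_rot: [59.6, 89.9, -22.9]
force: [-0.4, 0.6, 0.0]
gripper_width: 0.0918
```

```bash
python3 - <<'E'
from h import *
s=snap("scene"); np.save("scene1.npy",s)
c=cv2.resize(s["img"][150:330,190:400],None,fx=3.3,fy=3.3,interpolation=cv2.INTER_CUBIC)
t=snap("top"); np.save("top1.npy",t)
cv2.imwrite("pics/s1.png",c[:,:,::-1])
# project the tool's finger pads / grip_mid guess
def proj(s,p):
    f=210/np.tan(np.radians(s["vertical_fov"]/2)); q=R.from_euler("xyz",s["attitude"],degrees=True).as_matrix().T@(np.array(p)-s["xyz"])
    return s["cx"]+f*q[0]/q[2], s["cy"]+f*q[1]/q[2]
for n,p in dict(mid=(.530,-.065,.068),back=(.5333,-.0908,.068),front=(.5267,-.0392,.066)).items():
    u,v=proj(s,p); print(n,(u-190+.5)*3.3-.5,(v-150+.5)*3.3-.5)
E
```

```text
mid 245.2216629508555 146.29905244520722
back 219.9389938955979 136.86833768684608
front 270.73706701726263 157.0171825688931
```

View pics/s1.png

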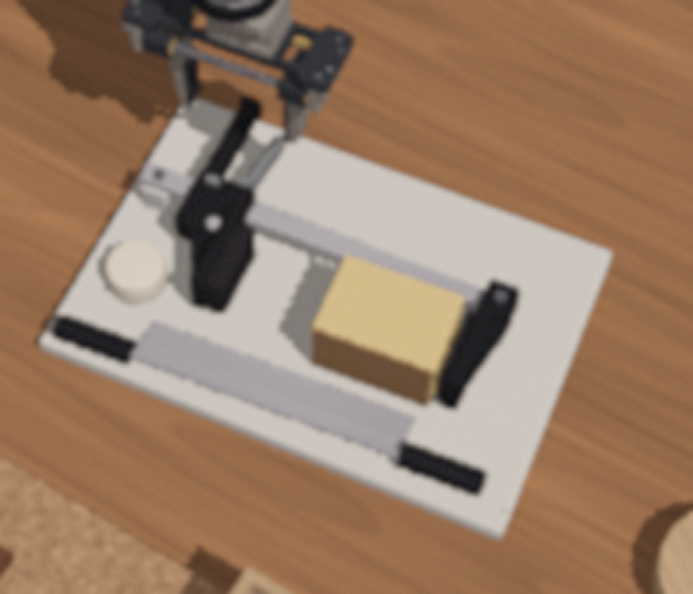

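The scene view agrees: the grip's back edge is near (220,137) and the trigger's front near (272,157), as predicted. The fingers straddle both, so I'll descend.

carry_out --pt "1.5 0 0" --pt "1.5 0 0" --pt "1.5 0 0" --pt "1.5 0 0" --pt "1.0 0 0" --pt "0.9 0 0" --pt "0 0 0" --pt "0 0 0" --pt "0 0 0" --pt "0 0 0" --twist '[0,0,0,0,0,0,0,0,0,0]' --fingers '[0,0,0,0,0,0,0,0,0,0]'

```text
clock: 3.53
position: [0.5299, -0.0654, 0.2268]
eef_rot: [61.9, 89.9, -20.6]
force: [-0.2, -0.1, -0.4]
gripper_width: 0.092
```

carry_out --pt "0 0 0" --pt "0 0 0" --pt "0 0 0" --pt "0 0 -0.3" --pt "0 0 -0.7" --pt "0 0 -1.0" --pt "0 0 -1.0" --pt "0 0 -1.0" --pt "0 0 -0.7" --pt "0 0 -0.3" --twist '[0,0,0,0,0,0,0,0,0,0]' --fingers '[0.32,0.32,0.32,0.32,0.32,0.32,0.32,0.32,0.32,0.32]'

```text
clock: 4.37
position: [0.523, -0.0158, 0.2259]
eef_rot: [14.2, 89.8, -68.2]
force: [1.7, -9.1, -2.5]
gripper_width: 0.0626
```

```bash
python3 - <<'E'
from h import *
st=r.get_state(); print(st["clock"],st["position"],st["force"],st["gripper_width"])
s=snap("scene"); np.save("scene2.npy",s)
t=snap("top")
a=cv2.resize(s["img"][180:290,220:360],None,fx=5,fy=5,interpolation=cv2.INTER_CUBIC)
cv2.imwrite("pics/s2.png",a[:,:,::-1])
E
```

```text
4.3667 [ 0.52297864 -0.01582918  0.22587561] [ 1.69364643 -9.08068513 -2.50534028] 0.0625888126382991
```

View pics/s2.png

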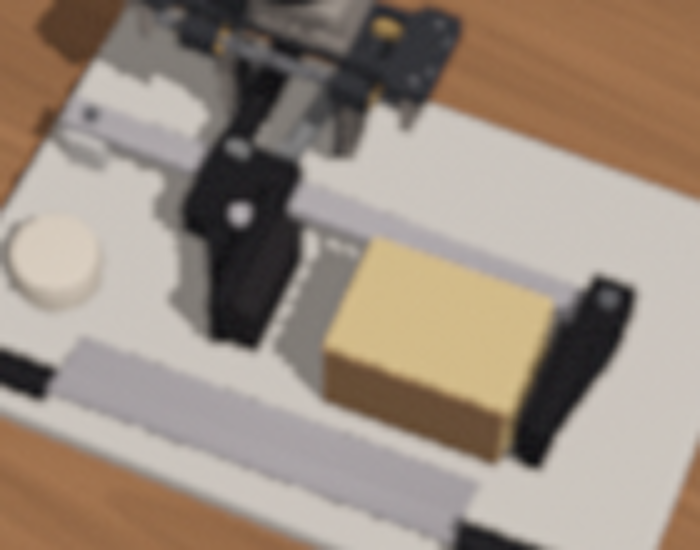

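carry_out --pt "0 0 -0.3" --pt "0 0 -0.5" --pt "0 0 -0.5" --pt "0 0 -0.5" --pt "0 0 -0.4" --pt "0 0 -0.3" --pt "0 0 0" --pt "0 0 0" --pt "0 0 0" --pt "0 0 0" --twist '[0,0,0,0,0,0,0,0,0,0]' --fingers '[0.32,0.32,0.32,0.32,0.32,0.32,0.32,0.32,0.32,0.32]'

```text
clock: 5.3
position: [0.5196, 0.0092, 0.2258]
eef_rot: [158.5, 90.0, 76.0]
force: [0.6, -1.1, 0.1]
gripper_width: 0.0626
```

```bash
python3 - <<'E'
from h import *
st=r.get_state(); print(st["clock"],st["position"],st["force"],st["gripper_width"])
s=snap("scene"); np.save("scene3.npy",s)
t=snap("top");np.save("top3.npy",t)
a=cv2.resize(s["img"][190:280,250:350],None,fx=6,fy=6,interpolation=cv2.INTER_CUBIC)[:300]
a=cv2.resize(s["img"][210:265,250:350],None,fx=6,fy=6,interpolation=cv2.INTER_CUBIC)
b=cv2.resize(t["img"][160:205,210:310],None,fx=6,fy=6,interpolation=cv2.INTER_CUBIC)
cv2.imwrite("pics/s3.png",np.vstack([a,b])[:600,:,::-1])
E
```

```text
5.3 [0.51960715 0.00922418 0.22579328] [ 0.61053174 -1.07624252  0.13598662] 0.0626028735437685
```

View pics/s3.png

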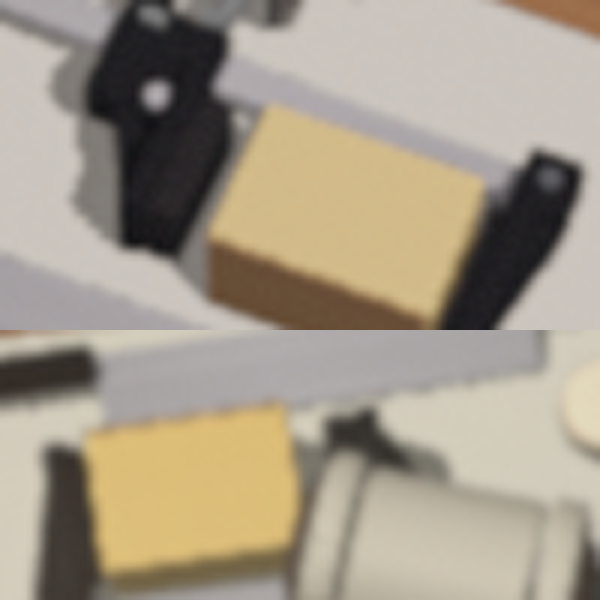

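The upper panel (scene) shows pad and cheese still apart. The lower panel (top) has the cheese's near edge at (288,415) and the pad's corner at (327,420).

```bash
python3 - <<'E'
from h import *
t=np.load("top3.npy",allow_pickle=True).item(); s0=np.load("top0.npy",allow_pickle=True).item()
C=lambda u,v,z:on(t,210+(u+.5)/6-.5,160+(v-330+.5)/6-.5,z)[:2]
th=np.radians(7.5);Y=np.array([-np.sin(th),np.cos(th)])
for z in(.07,.08):print("gap mm",1e3*(C(287,415,.09)-C(327,420,z))@Y)
g=cv2.cvtColor(t["img"],cv2.COLOR_RGB2GRAY)
for row in(173,174,175,176,177): print(row,t["img"][row,254:272].tolist() if row==175 else g[row,254:272].tolist())
print((on(t,258,175,.09)-on(t,264,175,.08))[:2])
E
```

```text
gap mm 21.150749600139466
gap mm 21.13352830169446
173 [171, 173, 175, 169, 168, 173, 175, 178, 186, 187, 176, 163, 156, 154, 148, 131, 110, 103]
174 [186, 186, 182, 176, 181, 192, 196, 197, 195, 178, 150, 128, 117, 114, 108, 90, 70, 66]
175 [[220, 189, 119], [220, 189, 118], [213, 184, 118], [201, 178, 130], [200, 187, 160], [207, 200, 181], [211, 204, 187], [210, 204, 186], [201, 195, 178], [169, 164, 149], [123, 119, 108], [89, 85, 77], [76, 72, 66], [74, 70, 64], [70, 66, 60], [62, 58, 53], [56, 52, 47], [58, 55, 50]]
176 [191, 190, 186, 182, 187, 195, 201, 204, 193, 160, 108, 68, 54, 52, 52, 51, 51, 54]
177 [190, 191, 189, 184, 176, 175, 185, 194, 187, 157, 109, 68, 52, 51, 50, 51, 53, 53]
[-0.00263369  0.01913724]
```

carry_out --pt "0 0 -0.2" --pt "0 0 -0.3" --pt "0 0 0" --pt "0 0 0" --pt "0 0 0" --pt "0 0 0" --pt "0 0 0" --pt "0 0 0" --pt "0 0 0" --pt "0 0 0" --twist '[0,0,0,0,0,0,0,0,0,0]' --fingers '[0.32,0.32,0.32,0.32,0.32,0.32,0.32,0.32,0.32,0.32]'

```text
clock: 6.23
position: [0.5189, 0.014, 0.2257]
eef_rot: [-97.0, 90.0, -179.5]
force: [0.1, -2.9, -0.7]
gripper_width: 0.0629
```

carry_out --pt "0 0 0.2" --pt "0 0 0.3" --pt "0 0 0" --pt "0 0 0" --pt "0 0 0" --pt "0 0 0" --pt "0 0 0" --pt "0 0 0" --pt "0 0 0" --pt "0 0 0" --twist '[0,0,0,0,0,0,0,0,0,0]' --fingers '[0.38,0.43,0.43,0.47,0.51,0.55,0.58,0.61,0.61,0.61]' --newtons 10

```text
clock: 7.07
position: [0.5194, 0.0091, 0.2255]
eef_rot: [-91.6, 90.0, -174.1]
force: [-1.5, -3.3, 0.3]
gripper_width: 0.036
```

carry_out --pt "0 0 0" --pt "0 0 0" --pt "0 0 -0.2" --pt "0 0 -0.3" --pt "0 0 -0.3" --pt "0 0 0" --pt "0 0 0" --pt "0 0 0" --pt "0 0 0" --pt "0 0 0" --twist '[0,0,0,0,0,0,0,0,0,0]' --fingers '[0.45,0.34,0.34,0.34,0.34,0.34,0.34,0.34,0.34,0.34]'

```text
clock: 7.9
position: [0.5186, 0.0169, 0.2258]
eef_rot: [52.4, 90.0, -30.1]
force: [0.6, -0.2, 0.3]
gripper_width: 0.0604
```

```bash
python3 - <<'E'
from h import *
st=r.get_state(); print(st["clock"],st["position"],st["force"],st["gripper_width"])
s=snap("scene"); np.save("scene4.npy",s)
t=snap("top");np.save("top4.npy",t)
for row in(174,175,176): print(t["img"][row,252:268].mean(1).round().tolist())
a=cv2.resize(s["img"][205:265,245:350],None,fx=6,fy=6,interpolation=cv2.INTER_CUBIC)
b=cv2.resize(t["img"][165:200,205:310],None,fx=6,fy=6,interpolation=cv2.INTER_CUBIC)
cv2.imwrite("pics/s4.png",np.vstack([a,b])[:600,:,::-1])
E
```

```text
7.9 [0.5186184  0.01686767 0.22579094] [ 0.61214789 -0.20564098  0.2600226 ] 0.060414835147115556
[172.0, 172.0, 171.0, 172.0, 170.0, 167.0, 172.0, 171.0, 157.0, 146.0, 144.0, 143.0, 137.0, 118.0, 89.0, 74.0]
[176.0, 176.0, 176.0, 176.0, 171.0, 169.0, 172.0, 161.0, 130.0, 104.0, 94.0, 90.0, 86.0, 73.0, 60.0, 55.0]
[177.0, 176.0, 177.0, 176.0, 174.0, 171.0, 169.0, 148.0, 106.0, 71.0, 57.0, 54.0, 53.0, 51.0, 51.0, 53.0]
```

View pics/s4.png

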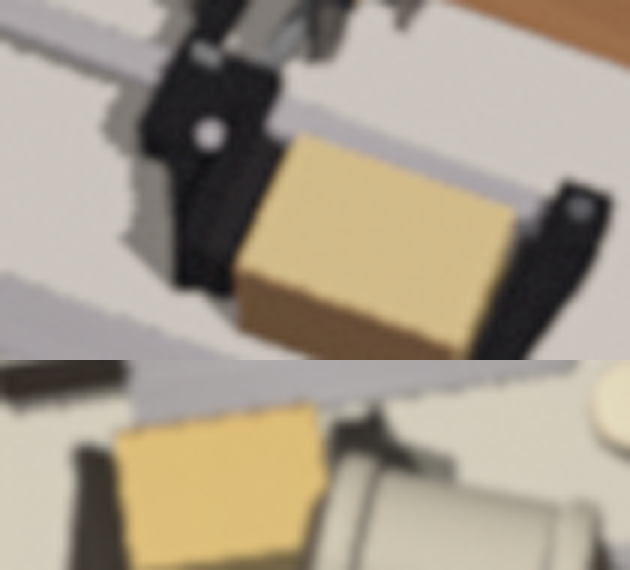

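The scene panel shows the pad near the cheese but clear, with about 8 mm left. Second squeeze.

carry_out --pt "0 0 0" --pt "0 0 0" --pt "0 0 0" --pt "0 0 0" --pt "0 0 0" --pt "0 0 0" --pt "0 0 0" --pt "0 0 0" --pt "0 0 0" --pt "0 0 0" --twist '[0,0,0,0,0,0,0,0,0,0]' --fingers '[0.4,0.43,0.45,0.48,0.51,0.54,0.57,0.59,0.61,0.61]'

```text
clock: 8.83
position: [0.5184, 0.0171, 0.2256]
eef_rot: [-101.4, 90.0, 176.1]
force: [-1.7, 0.3, 0.9]
gripper_width: 0.036
```

carry_out --pt "0 0 0" --pt "0 0 0" --pt "0 0 -0.2" --pt "0 0 -0.3" --pt "0 0 -0.3" --pt "0 0 0" --pt "0 0 0" --pt "0 0 0" --pt "0 0 0" --pt "0 0 0" --twist '[0,0,0,0,0,0,0,0,0,0]' --fingers '[0.45,0.34,0.34,0.34,0.34,0.34,0.34,0.34,0.34,0.34]'

```text
clock: 9.67
position: [0.5175, 0.0248, 0.2257]
eef_rot: [41.2, 90.0, -41.3]
force: [0.4, 0.5, 0.4]
gripper_width: 0.0608
```

carry_out --pt "0 0 0" --pt "0 0 0" --pt "0 0 0" --pt "0 0 0" --pt "0 0 0" --pt "0 0 0" --pt "0 0 0" --pt "0 0 0" --pt "0 0 0" --pt "0 0 0" --twist '[0,0,0,0,0,0,0,0,0,0]' --fingers '[0.38,0.41,0.44,0.46,0.48,0.5,0.52,0.54,0.54,0.54]'

```text
clock: 10.5
position: [0.5176, 0.0241, 0.2257]
eef_rot: [-4.1, 89.9, -86.6]
force: [-0.5, -6.3, -1.5]
gripper_width: 0.0423
```

```bash
python3 - <<'E'
from h import *
st=r.get_state(); print(st["clock"],st["position"],st["force"],st["gripper_width"])
s=snap("scene"); np.save("scene5.npy",s)
t=snap("top");np.save("top5.npy",t)
for row in(174,175,176): print(t["img"][row,252:268].mean(1).round().tolist())
a=cv2.resize(s["img"][205:265,245:350],None,fx=6,fy=6,interpolation=cv2.INTER_CUBIC)
b=cv2.resize(t["img"][165:200,205:310],None,fx=6,fy=6,interpolation=cv2.INTER_CUBIC)
cv2.imwrite("pics/s5.png",np.vstack([a,b])[:600,:,::-1])
# cheese blob motion since start
def cc(im):
    h=cv2.cvtColor(im,cv2.COLOR_RGB2HSV); m=((h[...,0]>18)&(h[...,0]<32)&(h[...,1]>80)&(h[...,2]>150)); m[:165]=0;m[210:]=0;m[:,:215]=0;m[:,270:]=0
    out=[]
    for row in(175,178,181):
        c=np.flatnonzero(m[row]); out.append((c.min(),c.max()))
    return out
for k in(0,3,4,5): print(k,cc(np.load(f"top{k}.npy",allow_pickle=True).item()["img"]))
# left edge sub-pixel along rows (board/jaw to cheese), blue/red ratio
for k in(0,5):
    im=np.load(f"top{k}.npy",allow_pickle=True).item()["img"].astype(int); print(k,(im[176:184,220:232,0]-im[176:184,220:232,2]).mean(0).round().tolist())
E
```

```text
10.5 [0.5175891  0.02409488 0.22567763] [-0.45899733 -6.33227044 -1.52005536] 0.042267347456841034
[172.0, 172.0, 172.0, 168.0, 156.0, 149.0, 149.0, 148.0, 138.0, 119.0, 101.0, 96.0, 106.0, 140.0, 177.0, 196.0]
[176.0, 176.0, 176.0, 169.0, 148.0, 124.0, 112.0, 106.0, 97.0, 82.0, 67.0, 60.0, 76.0, 120.0, 167.0, 193.0]
[176.0, 177.0, 176.0, 170.0, 145.0, 107.0, 76.0, 64.0, 61.0, 57.0, 53.0, 53.0, 64.0, 104.0, 153.0, 187.0]
0 [(np.int64(236), np.int64(257)), (np.int64(224), np.int64(258)), (np.int64(224), np.int64(258))]
3 [(np.int64(236), np.int64(257)), (np.int64(225), np.int64(258)), (np.int64(224), np.int64(258))]
4 [(np.int64(235), np.int64(257)), (np.int64(225), np.int64(258)), (np.int64(224), np.int64(258))]
5 [(np.int64(231), np.int64(256)), (np.int64(223), np.int64(257)), (np.int64(223), np.int64(257))]
0 [15.0, 16.0, 18.0, 31.0, 58.0, 79.0, 87.0, 89.0, 90.0, 92.0, 94.0, 94.0]
5 [16.0, 20.0, 39.0, 69.0, 90.0, 97.0, 97.0, 97.0, 97.0, 98.0, 98.0, 98.0]
```

View pics/s5.png

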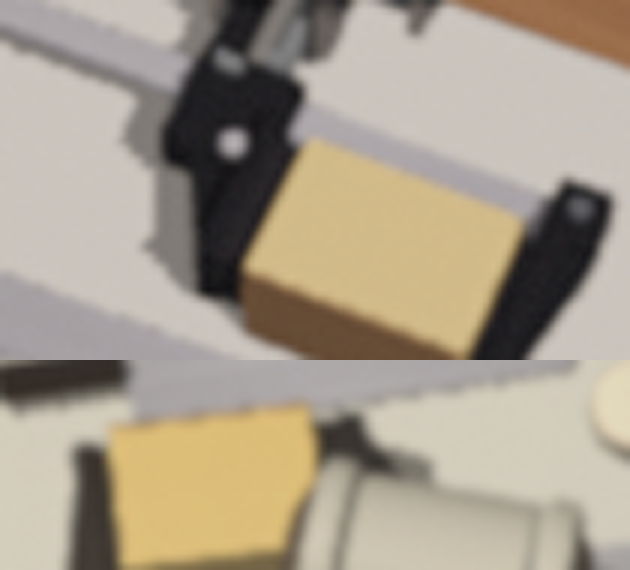

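The cheese has moved about 4 mm to the fixed jaw, and the pad is touching it. I'll keep squeezing gently.

carry_out --pt "0 0 0" --pt "0 0 0" --pt "0 0 0" --pt "0 0 0" --pt "0 0 0" --pt "0 0 0" --pt "0 0 0" --pt "0 0 0" --pt "0 0 0" --pt "0 0 0" --twist '[0,0,0,0,0,0,0,0,0,0]' --fingers '[0.55,0.56,0.57,0.58,0.59,0.6,0.6,0.6,0.6,0.6]'

```text
clock: 11.43
position: [0.5176, 0.024, 0.2257]
eef_rot: [-6.6, 89.9, -89.1]
force: [-0.4, -7.8, -1.8]
gripper_width: 0.0419
```

```bash
python3 - <<'E'
from h import *
np.save("scene6.npy",snap("scene")); np.save("top6.npy",snap("top"))
st=r.get_state(); print(st["clock"],st["position"],st["force"],st["gripper_width"])
th=np.radians(7.4);X=np.array([np.cos(th),np.sin(th)]);Y=np.array([-X[1],X[0]])
g0={1:(190+213/3.3,150+222/3.3),2:(220+240/5,180+213/5),3:(275.5,225.8),4:(279.8,227.2),5:(283.7,228.7),6:(284,228.8)}
g0[0]=g0[1]
pos={}
for k in sorted(g0):
    s=np.load(f"scene{k}.npy",allow_pickle=True).item() ; u,v=g0[k]
    u,v=int(round(u)),int(round(v)); w=s["img"][v-4:v+5,u-4:u+5].mean(2); w=np.clip(w-90,0,None)
    yy,xx=np.mgrid[v-4:v+5,u-4:u+5]; m=w>0
    n,lab=cv2.connectedComponents(m.astype(np.uint8)); best=lab[4-1:6,3:6].max(); w=np.where(lab==best,w,0)
    c=((xx*w).sum()/w.sum(),(yy*w).sum()/w.sum()); p=on(s,*c,.072)[:2]; pos[k]=p
    print(k,np.round(c,2),"disp mm X,Y",np.round(1e3*(p-pos[0])@np.c_[X,Y],2), int((w>0).sum()))
im=np.load("top6.npy",allow_pickle=True).item()["img"].astype(int); print((im[176:184,220:232,0]-im[176:184,220:232,2]).mean(0).round().tolist())
E
```

```text
11.5333 [0.51759484 0.02402694 0.22568091] [ 0.18097803 -6.48738143 -1.17217519] 0.04125271330604937
0 [254.23 217.04] disp mm X,Y [0. 0.] 21
1 [254.22 217.04] disp mm X,Y [ 0.   -0.03] 21
2 [267.51 222.31] disp mm X,Y [ 0.49 43.48] 17
3 [275.58 225.36] disp mm X,Y [ 0.33 69.36] 17
4 [279.53 226.89] disp mm X,Y [ 0.38 82.02] 18
5 [283.42 228.36] disp mm X,Y [ 0.28 94.38] 19
6 [283.44 228.33] disp mm X,Y [ 0.17 94.41] 18
[16.0, 19.0, 38.0, 69.0, 90.0, 97.0, 97.0, 97.0, 97.0, 98.0, 98.0, 98.0]
```

carry_out --pt "0 0 0" --pt "0 0 0" --pt "0 0 0" --pt "0 0 0" --pt "0 0 0" --pt "0 0 0" --pt "0 0 0" --pt "0 0 0" --pt "0 0 0" --pt "0 0 0" --twist '[0,0,0,0,0,0,0,0,0,0]' --fingers '[0.6,0.6,0.6,0.6,0.6,0.6,0.6,0.6,0.6,0.6]' --newtons 13

```text
clock: 12.37
position: [0.5176, 0.0242, 0.2257]
eef_rot: [-7.1, 89.9, -89.6]
force: [-0.5, -6.1, -1.9]
gripper_width: 0.0367
```

```bash
cat > m.py <<'E'
from h import *
import sys
u,v=map(int,sys.argv[1:3])
st=r.get_state(); print(st["clock"],st["position"],st["force"],st["gripper_width"])
s=snap("scene"); th=np.radians(7.4);Y=np.array([-np.sin(th),np.cos(th)])
w=np.clip(s["img"][v-4:v+5,u-4:u+5].mean(2)-90,0,None); yy,xx=np.mgrid[v-4:v+5,u-4:u+5]
n,lab=cv2.connectedComponents((w>0).astype(np.uint8)); w=np.where(lab==lab[3:6,3:6].max(),w,0)
c=((xx*w).sum()/w.sum(),(yy*w).sum()/w.sum()); z0=np.load("scene0.npy",allow_pickle=True).item()
print(c,"head mm",1e3*(on(s,*c,.072)[:2]-on(z0,254.23,217.04,.072)[:2])@Y)
im=snap("top")["img"].astype(int); print((im[176:184,220:228,0]-im[176:184,220:228,2]).mean(0).round().tolist())
E
python3 m.py 283 228
```

```text
12.3667 [0.51756419 0.02415897 0.2256835 ] [-0.47414299 -6.07649264 -1.9040869 ] 0.036721987805179546
(np.float64(284.19030520646317), np.float64(228.57854578096948)) head mm 96.7339906363589
[16.0, 19.0, 39.0, 69.0, 90.0, 96.0, 97.0, 97.0]
```

carry_out --pt "0 0 0" --pt "0 0 0" --pt "0 0 -0.2" --pt "0 0 -0.2" --pt "0 0 0" --pt "0 0 0" --pt "0 0 0" --pt "0 0 0" --pt "0 0 0" --pt "0 0 0" --twist '[0,0,0,0,0,0,0,0,0,0]' --fingers '[0.45,0.32,0.32,0.32,0.32,0.32,0.32,0.32,0.32,0.32]'

```text
clock: 13.3
position: [0.517, 0.0288, 0.2257]
eef_rot: [-16.1, 90.0, -98.6]
force: [-0.3, -0.6, -0.4]
gripper_width: 0.0623
```

```bash
python3 m.py 284 228
```

```text
13.3 [0.51697441 0.02881943 0.22571601] [-0.31809714 -0.61770478 -0.35265904] 0.06234752316191265
(np.float64(284.04297872340425), np.float64(228.5310638297872)) head mm 96.27794644376895
[16.0, 20.0, 39.0, 69.0, 90.0, 97.0, 97.0, 97.0]
```

carry_out --pt "0 0 0" --pt "0 0 0" --pt "0 0 0" --pt "0 0 0" --pt "0 0 0" --pt "0 0 0" --pt "0 0 0" --pt "0 0 0" --pt "0 0 0" --pt "0 0 0" --twist '[0,0,0,0,0,0,0,0,0,0]' --fingers '[0.38,0.42,0.45,0.48,0.5,0.52,0.54,0.55,0.56,0.57]'

```text
clock: 14.23
position: [0.5168, 0.0273, 0.2254]
eef_rot: [-20.2, 89.8, -102.7]
force: [-1.9, -7.6, -1.6]
gripper_width: 0.0412
```

```bash
python3 m.py 284 228
```

```text
14.2333 [0.51684939 0.02730291 0.225431  ] [-1.90099967 -7.63638868 -1.62774463] 0.041170169359973474
(np.float64(284.3837263060564), np.float64(228.67498844197877)) head mm 97.3789483939969
[16.0, 20.0, 39.0, 69.0, 90.0, 96.0, 97.0, 97.0]
```

carry_out --pt "0 0 0" --pt "0 0 0" --pt "0 0 0" --pt "0 0 0" --pt "0 0 0" --pt "0 0 0" --pt "0 0 0" --pt "0 0 0" --pt "0 0 0" --pt "0 0 0" --twist '[0,0,0,0,0,0,0,0,0,0]' --fingers '[0.57,0.58,0.58,0.59,0.59,0.6,0.6,0.6,0.6,0.6]' --newtons 16

```text
clock: 15.17
position: [0.5169, 0.0272, 0.2254]
eef_rot: [-19.4, 89.7, -101.8]
force: [-2.3, -10.3, -1.4]
gripper_width: 0.037
```

```bash
python3 m.py 284 229
```

```text
15.1667 [0.51685324 0.02720031 0.22544324] [ -2.32964209 -10.34517789  -1.35064604] 0.03698872678242277
(np.float64(284.98945981554675), np.float64(228.9389547650417)) head mm 99.34614043471635
[16.0, 19.0, 38.0, 69.0, 90.0, 97.0, 96.0, 97.0]
```

The head is 99.3 mm along, so the pad should be pressed in about 5 to 6 mm (10 to 12 N). I'll hold one more call to check that it's steady, with a last look at the whole scene.

carry_out --pt "0 0 0" --pt "0 0 0" --pt "0 0 0" --pt "0 0 0" --pt "0 0 0" --pt "0 0 0" --pt "0 0 0" --pt "0 0 0" --pt "0 0 0" --pt "0 0 0" --twist '[0,0,0,0,0,0,0,0,0,0]' --fingers '[0.6,0.6,0.6,0.6,0.6,0.6,0.6,0.6,0.6,0.6]'

```text
clock: 16.1
position: [0.5169, 0.0272, 0.2254]
eef_rot: [-19.1, 89.7, -101.6]
force: [-2.1, -9.7, -1.2]
gripper_width: 0.0368
```

```bash
python3 m.py 285 229; python3 - <<'E'
from h import *
s=snap("scene"); cv2.imwrite("pics/s7.png",cv2.resize(s["img"][150:330,190:400],None,fx=3.3,fy=3.3,interpolation=cv2.INTER_CUBIC)[:,:,::-1])
E
```

```text
16.1 [0.51686016 0.02718963 0.22543318] [-2.07288671 -9.6656982  -1.17761156] 0.03681360471613981
(np.float64(284.9960422163588), np.float64(228.94107299912042)) head mm 99.36649377496157
[16.0, 19.0, 39.0, 69.0, 90.0, 97.0, 97.0, 97.0]
```

View pics/s7.png

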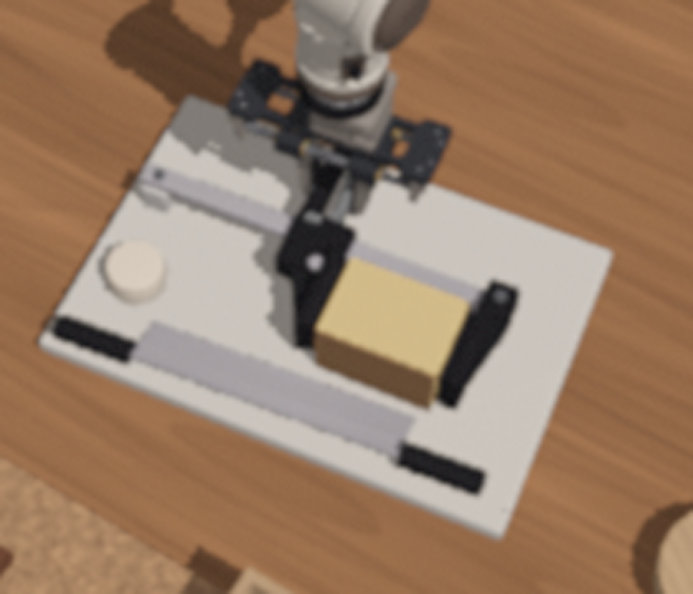

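The cheese at about (392,330) sits square between the pad and the fixed jaw (480,345). The knife and goat cheese haven't moved, and the readings are steady, so I'm handing in.

```bash
python3 -c "
from rig import r
print(r.hand_in())"
```

```text
the job is handed in; nothing more can be done
None
```

The cheese is held between the clamp's pad and the fixed jaw with the trigger still squeezed, and the job is handed in; the hand-in gave no verdict.

I pushed the head along its bar until the pad was about 15 mm short of the cheese, with the trigger let out. Then I squeezed the trigger four times, letting it out three times in between; the first squeeze ended with the pad still clear of the cheese.

**Last checks, at 16.1 s:**
- **Trigger:** it is squeezed about 15 mm at the fingers, roughly 0.17 rad, with 16 N of grip. The opening was steady at 37 mm.
- **Head:** it stands 99.4 mm along from its start and did not move over the last second.
- **Cheese:** it moved about 4 mm to the fixed jaw and has stayed still and upright since.
- **Surroundings:** the big knife and goat cheese looked unmoved. The other items were not in the last picture, but the arm did not go near them.

**Less certain:** pad compression was never measured directly. From the head's travel and the clearances seen in the pictures it is about 4.5 to 6 mm, or 9 to 12 N. The camera error of 1 to 2 mm adds to that range; the low end would still be close to or above the 3 mm limit.

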